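Fill the capacitor feeder and set its outlet gate

ROBOT

A 6-joint arm with a two-finger parallel gripper is mounted at the origin on a cart in front of the work surface, level with it; the furniture and walls round the work are solid. World frame = base frame: x ahead of the robot, y to its left, z up, the work surface at z = 0. Lengths are in mm, angles in rad, forces in N, time in s.
With the tool pointing down it reaches from about 350 to 875 mm from the base axis. Payload 4.2 kg.
Tool frame: the origin (TCP) lies at the very end of the fingers, on their centre line; the grasp point (between the pads) lies 19 mm behind it; z points along the fingers, y is the line along which they close (so a half turn about z gives the same grasp; the last joint's range is limited). The gripper opens to 85 mm and grips with 20 to 120 N. Pads are 22 mm wide; open, the fingers measure 114 mm over their backs; the gripper's body (76 mm by 85 mm) begins 54 mm behind the grasp point. The pads swing forward as they close: fully open they stand 13 mm farther back than shut.
Start: joints at [1.451, 0.385, 0.008, 0, -1.194, -0.259], TCP at [231.095, 580.684, 231.312] pointing down, gripper open.
Joint ranges: [-3.14, 3.14], [-1.21, 2.06], [-1.07, 1.41], [-3.16, 2.05], [-2.99, -0.16], [-3.1, 3.1]. Speed limits (rad/s): [2.79, 2.79, 3.14, 3.14, 3.14, 3.14].

INTERFACE

Orientations are given as a unit quaternion [x, y, z, w].
In Python, from bench import arm, optics gives the robot as it stands. The module is installed in compiled form; this text tells all that it offers.
- The arm moves only by the tool step_arm, never from a script. Its argument "motion" is a list of rows, each an object with "dr": the turn, a rotation vector about the tool's x, y, z in units of 8 degrees (1.0 is 8 degrees), a list of three; "slide": the shift along the tool's x, y, z in mm, a list of three; "jaw": the finger opening in mm, from 0 to 85.4. A call has exactly 8 rows; each row is the pose to reach, as a shift and turn from the pose commanded when the call began, along the tool's axes at that moment; what a row does not reach only later rows make up. A row lasts 1/8 s, in which the tool goes at most 62.5 mm and 10.7 degrees, less where a joint would pass 70% of its speed; a pose out of reach is approached as far as the arm can. A call with a gripper value outside its range is refused whole. The fingers move at their own pace and stop on an object; the grip force is fixed at half the most. Time passes only in rows, so rows that repeat a pose let the fingers close, or fill a call up. It gives the time, the measured TCP pose, the force, the opening and the grip force at its end, in the units of the state.
- arm.read_state(): the state, without advancing time (a new reading comes with each control period).
- optics.get_image(name): name is "scene" or "top"; returns the picture (384x512x3 uint8, blue, green, red); there is no depth.
- optics.camera_info(name): a dict with "camera_matrix" (3x3 intrinsics, pixels), "view" (4x4, takes a point from world to camera coordinates). Camera axes: x right, y up, looking along -z (the intrinsics and any distortion apply to the point x, -y, -z); pixel columns grow to the right and rows downward; lengths in mm; the calibration is good to about 2 mm. A picture is of the moment at which its call begins. camera_info takes no time and is no camera call.
- arm.job_done(): hands the job in; it is judged then, once.
The state is a dict: "clock": time; "joints": joint angles; "joint_vel": joint speeds; "joint_efforts": joint torques, N m; "position": TCP position; "ee_rot": TCP orientation; "contact_force": force on the tool from outside, world axes, zero at the start; "wrist_torque": the same for the moment, N m; "gripper_width": finger opening in mm; "grasp_force": force on a finger pad.
Only numpy, scipy, OpenCV 4.12 (cv2) and the standard library are available. Lean on these libraries where they do the work, as an engineer would, in place of code of your own. Each camera call takes 0.05 s, during which the arm holds its last target. There are 200 camera calls.

TASK

Fill the small parts feeder: raise the blue filling tray by its steel bar so that all four capacitors slide into the hopper, and lower the tray back down. Then set the outlet gate: turn the black thumbscrew clockwise until it seats, back it off a quarter turn, and finish while still gripping the thumbscrew there, keeping it steady for a colleague to tighten the locknut. Leave the flux bottle, solder spool, tape and red screwdriver where they are.

Things in the scene. Friction and masses are not known exactly. Their poses are not given: they have to be found in the camera images.
- feeder: Parts feeder fixed to the bench. Origin: on the bench under its grey base plate (x -56 to 56, y -130 to 140 mm). In its frame: open aluminium hopper, inside x -46 to 46 and y -68 to 22 mm, rim 115 mm high, sloping floor about 30 to 50 mm high; blue tray on its +y side; thumbscrew and outlet gate on its -y side.
- hopper_mouth (a point): Centre of the hopper's open mouth, at the height of the rim (115 mm above the bench).
- fill_tray (a joint): Blue filling tray 88 x 109 mm, walls 25 mm high, hinged at the hopper: angle in rad, 0 = level on its rest, grows as the bar end is raised, stop at 1.25. Hinge axis parallel to the feeder's x through feeder-frame y 22, z 100 mm. The hinge end is open and pours into the hopper; about 1.1 rad empties it. Loose hinge: it sinks back when let go. About 0.2 kg loaded.
- tray_bar (a point): Middle of the tray's steel bar: 10 mm thick, 68 mm long, parallel to the feeder's x, 142 mm from the hinge axis, 12 mm above the tray floor (feeder-frame y 164, z 112 mm when level). Gap to the tray's end wall 32 mm; clear below down to the bench. Its two stubs are 30 mm either side of the middle. It can be pinched from above and turns between the fingers as it rises in its arc.
- thumbscrew (a joint): Black thumbscrew, upright axis: angle in rad, 0 = seated (hard stop, gate shut), grows anticlockwise seen from above as it is backed off. It does not rise or sink as it turns. Turning takes about 0.05 N m and it stays where it is left; it starts between 0.7 and 2.4 rad.
- thumbscrew_wings (a point): On the thumbscrew's axis (feeder-frame y -98 mm), 152 mm above the bench, where to grip its two wings: a flat bar 44 mm long along this point's x, 10 mm thick along its y, from 131 to 163 mm above the bench; a red dot marks the +x wing. The hub below is 20 mm across; the hopper rim (115 mm high) begins 26 mm from the axis. A half turn gives the same grip.
- cap_1_mid (a point): Black capacitor, a cylinder 16 mm across and 24 mm tall, about 15 g, standing in the tray at the start; the point is its centre.
- cap_2_mid (a point): Blue capacitor, a cylinder 16 mm across and 24 mm tall, about 15 g, standing in the tray at the start; the point is its centre.
- cap_3_mid (a point): Blue capacitor, a cylinder 16 mm across and 24 mm tall, about 15 g, standing in the tray at the start; the point is its centre.
- cap_4_mid (a point): Black capacitor, a cylinder 16 mm across and 24 mm tall, about 15 g, standing in the tray at the start; the point is its centre.
- bottle_mid (a point): White flux bottle with black cap, 36 mm across, 98 mm tall, loose, standing; point half-way up. Leave alone.
- solder_spool_mid (a point): Spool of solder, 58 mm across, 51 mm tall, loose; point on its axis, 6 mm above the bench. Leave alone.
- kapton_tape_mid (a point): Amber tape roll lying flat, 69 mm across, 12 mm high, loose; point at its centre. Leave alone.
- screwdriver_red_mid (a point): Red-handled screwdriver lying on the bench, 165 mm long, 15 mm thick, loose; point at its middle. Leave alone.

How it is judged (in metres and radians):
On the way, in this order (a step that is already met when the one before it is completed fails the run):
1. the tray is tipped up (over 0.5 rad) and all four capacitors are down in the hopper (value of joint fill_tray above 0.5 rad and x of cap_1_mid in the frame of feeder between -0.048 and 0.048 m and y of cap_1_mid in the frame of feeder between -0.072 and 0.024 m and z of cap_1_mid in the frame of feeder between 0.02 and 0.098 m and x of cap_2_mid in the frame of feeder between -0.048 and 0.048 m and y of cap_2_mid in the frame of feeder between -0.072 and 0.024 m and z of cap_2_mid in the frame of feeder between 0.02 and 0.098 m and x of cap_3_mid in the frame of feeder between -0.048 and 0.048 m and y of cap_3_mid in the frame of feeder between -0.072 and 0.024 m and z of cap_3_mid in the frame of feeder between 0.02 and 0.098 m and x of cap_4_mid in the frame of feeder between -0.048 and 0.048 m and y of cap_4_mid in the frame of feeder between -0.072 and 0.024 m and z of cap_4_mid in the frame of feeder between 0.02 and 0.098 m), for 0.1 s.
2. the thumbscrew is turned clockwise until it seats (within 0.07 rad of its stop) (value of joint thumbscrew below 0.07 rad), for 0.1 s.
At the end, for the whole second after the job is handed in: All four capacitors lie in the hopper below its rim; tray within 0.15 rad of level; thumbscrew 1.57 rad (give or take 0.28) back from its seat, at rest, gripped by the fingers (over 2 N); bottle, spool, tape and screwdriver within 25 mm of where they stood (x of cap_1_mid in the frame of feeder between -0.048 and 0.048 m and y of cap_1_mid in the frame of feeder between -0.072 and 0.024 m and z of cap_1_mid in the frame of feeder between 0.02 and 0.098 m and x of cap_2_mid in the frame of feeder between -0.048 and 0.048 m and y of cap_2_mid in the frame of feeder between -0.072 and 0.024 m and z of cap_2_mid in the frame of feeder between 0.02 and 0.098 m and x of cap_3_mid in the frame of feeder between -0.048 and 0.048 m and y of cap_3_mid in the frame of feeder between -0.072 and 0.024 m and z of cap_3_mid in the frame of feeder between 0.02 and 0.098 m and x of cap_4_mid in the frame of feeder between -0.048 and 0.048 m and y of cap_4_mid in the frame of feeder between -0.072 and 0.024 m and z of cap_4_mid in the frame of feeder between 0.02 and 0.098 m and value of joint fill_tray below 0.15 rad and value of joint thumbscrew between 1.29 and 1.85 rad and velocity of joint thumbscrew between -0.1 and 0.1 rad/s and contact force between the fingers and thumbscrew above 2 N and not (distance of bottle_mid from where it was at the start of the episode above 0.025 m) and not (distance of solder_spool_mid from where it was at the start of the episode above 0.025 m) and not (distance of kapton_tape_mid from where it was at the start of the episode above 0.025 m) and not (distance of screwdriver_red_mid from where it was at the start of the episode above 0.025 m)); the arm keeps its last pose, push and grip.
It fails at once if the flux bottle, solder spool, tape or red screwdriver is moved more than 25 mm (distance of any of bottle_mid, solder_spool_mid, kapton_tape_mid, screwdriver_red_mid from where it was at the start of the episode above 0.025 m).
It also fails if it takes over 67 s, if anything falls off the work surface, if the arm or the gripper's body presses on something with over 40 N, if the wrist force passes 120 N, or if a joint passes its speed limit or range.

## Working session

There is one attempt and no reset: what is moved stays moved. The work goes in short steps, Python scripts to look and compute and a tool call to move; the robot and the scene stay as the last step left them, time stands still between calls to the robot, and variables do not carry over. Pictures are saved under pics/ and viewed, at most 10 in all, crops included, and the job is handed in when it is done.

Besides the shell and the picture viewer there is one more tool, called after "Request:" as name(argument=value, ...), one argument or row to a line, values as JSON. step_arm: Moves the arm, as the interface text tells. Its arguments: {"type":"object","properties":{"motion":{"type":"array","items":{"type":"object","properties":{"dr":{"type":"array","items":{"type":"number"}},"slide":{"type":"array","items":{"type":"number"}},"jaw":{"type":"number"}}}}},"required":["motion"]}

```bash
mkdir -p pics
python3 - <<'E'
from bench import arm, optics
import cv2,numpy as np
for n in("scene","top"):
    im=optics.get_image(n); cv2.imwrite(f"pics/{n}0.png",im)
    i=optics.camera_info(n); print(n,i); 
print(arm.read_state())
E
```

```text
scene {'camera_matrix': array([[364.79647248,   0.        , 254.10720422],
       [  0.        , 364.79647248, 191.14447934],
       [  0.        ,   0.        ,   1.        ]]), 'view': array([[ 7.33261674e-01, -6.79621314e-01,  2.10282535e-02,
        -1.88472485e+02],
       [ 3.87844856e-01,  4.43457761e-01,  8.08035631e-01,
        -4.66243381e+02],
       [-5.58483380e-01, -5.84345860e-01,  5.88758211e-01,
        -4.01233880e+02],
       [ 0.00000000e+00,  0.00000000e+00,  0.00000000e+00,
         1.00000000e+00]])}
top {'camera_matrix': array([[412.79795878,   0.        , 256.5416615 ],
       [  0.        , 412.79795878, 185.07259267],
       [  0.        ,   0.        ,   1.        ]]), 'view': array([[ 1.49734859e-02, -9.99862563e-01,  7.11692327e-03,
         3.09904714e+02],
       [ 9.95984154e-01,  1.55429912e-02,  8.81701733e-02,
        -5.90641197e+02],
       [-8.82686737e-02,  5.76812796e-03,  9.96080002e-01,
        -1.09145943e+03],
       [ 0.00000000e+00,  0.00000000e+00,  0.00000000e+00,
         1.00000000e+00]])}
{'clock': 0.1, 'joints': array([ 1.45057646e+00,  3.85497899e-01,  6.74804491e-03, -4.25205255e-04,
       -1.19399054e+00, -2.58601212e-01]), 'joint_vel': array([-0.00123692, -0.00117345,  0.00232645,  0.00294355,  0.00091914,
        0.00085075]), 'joint_efforts': array([-6.91126934e-05, -3.93321097e+01,  1.88929081e+01,  4.19789806e+00,
       -2.58178072e-03,  1.62722102e-06]), 'position': array([230.93371656, 580.20794752, 230.31575635]), 'ee_rot': array([ 9.82100139e-01, -1.88356932e-01, -1.29936509e-04,  9.83368931e-04]), 'contact_force': array([ 0.04711748,  0.38110082, -0.72540696]), 'wrist_torque': array([-0.02443634,  0.00205898,  0.02120485]), 'grasp_force': 0.0, 'gripper_width': 85.34287863325252}
```

View pics/scene0.png

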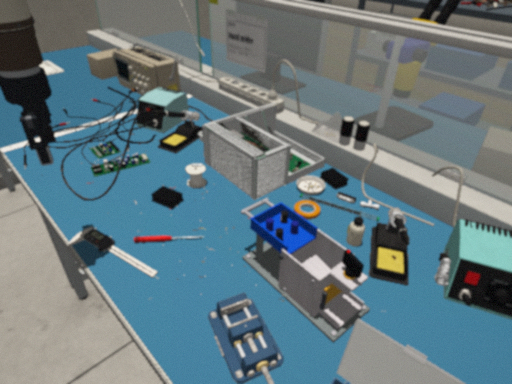

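View pics/top0.png

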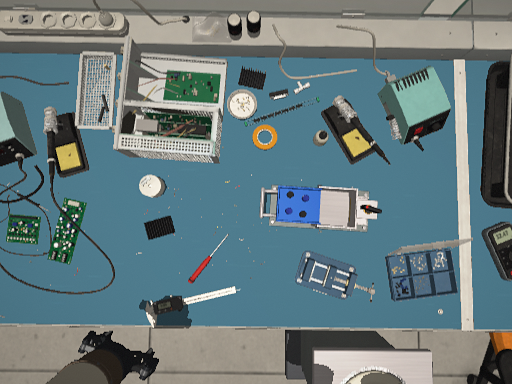

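The scene view shows the feeder with its blue tray at about (285,228) and the black thumbscrew at about (352,262). The top view has the bar end at about (265,207), the thumbscrew at (370,209), the bottle at (320,137), the tape at (264,136), the spool at (152,186) and the screwdriver at (207,258). Next I'll zoom in on the feeder.

Run:
```python
import cv2,numpy as np
a=cv2.imread("pics/top0.png")[175:240,250:395]; a=cv2.resize(a,None,fx=5.4,fy=5.4,interpolation=cv2.INTER_CUBIC)
b=cv2.imread("pics/scene0.png")[190:340,235:375]; b=cv2.resize(b,None,fx=1.6,fy=1.6,interpolation=cv2.INTER_CUBIC)
b2=np.zeros((b.shape[0],a.shape[1],3),np.uint8); b2[:,:b.shape[1]]=b
c=cv2.imread("pics/scene0.png")[240:290,325:375]; c=cv2.resize(c,(240,240),interpolation=cv2.INTER_CUBIC); b2[:,300:540]=c
cv2.imwrite("pics/crop1.png",np.vstack([a,b2]))
```

```text
(no output)
```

View pics/crop1.png

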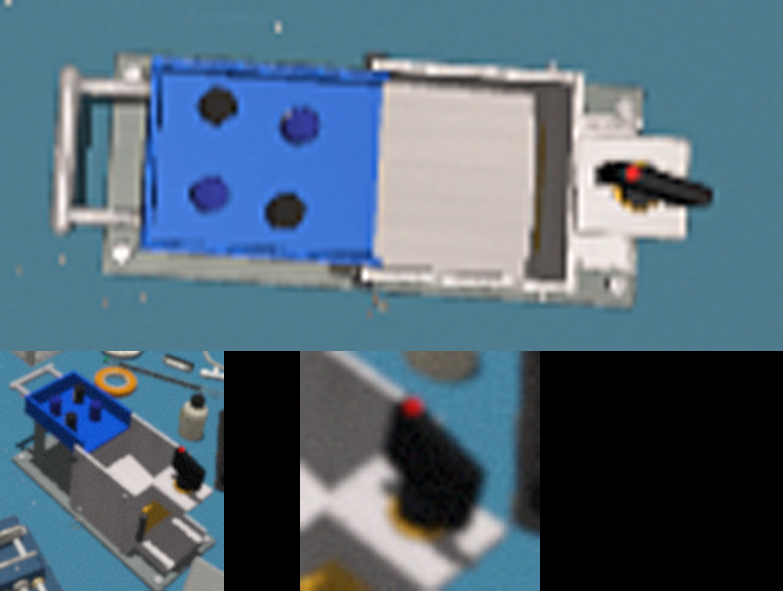

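The crop shows the bar ends at (68,72) and (60,230). The thumbscrew wing runs from about (600,174) to (710,195), with the red dot at (633,173). All four capacitors are standing in the tray.

```bash
cat > h.py <<'E'
import numpy as np
from bench import arm, optics
from scipy.spatial.transform import Rotation as R
def ray(n,u,v,z):
    i=optics.camera_info(n);K=i["camera_matrix"];V=i["view"]
    d=V[:3,:3].T@np.array([(u-K[0,2])/K[0,0],-(v-K[1,2])/K[1,1],-1]); c=-V[:3,:3].T@V[:3,3]
    return c+d*(z-c[2])/d[2]
def proj(n,p):
    i=optics.camera_info(n);K=i["camera_matrix"];V=i["view"]
    q=V[:3,:3]@np.array(p)+V[:3,3]; return K[0,0]*q[0]/-q[2]+K[0,2], K[1,1]*-q[1]/-q[2]+K[1,2]
E
python3 - <<'E'
from h import *
np.set_printoptions(precision=1,suppress=True)
def c(u,v,z): return ray("top",250+(u+.5)/5.4-.5,175+(v+.5)/5.4-.5,z)
print("cam",c(0,0,1096))
b1,b2=c(68,72,112),c(60,230,112);print("bar",b1,b2,(b1+b2)/2,np.linalg.norm(b1-b2))
P=[c(*p,6) for p in((118,55),(640,88),(632,305),(105,270))];print("plate",*P,sum(P)/4)
for p in((599,174),(710,195),(633,173)):print("wing",c(*p,163)[:2],c(*p,150)[:2])
rim=[c(*p,115) for p in((370,62),(582,75),(574,292),(362,280))];print("rim",*rim,sum(rim)/4)
# direction of feeder -y: 
for a,b in((P[0],P[1]),(P[3],P[2]),(rim[0],rim[1]),(rim[3],rim[2])):
  d=a-b;print("yaw",np.arctan2(-d[0],d[1]))
d=b1-b2;print("bar yaw",np.arctan2(d[1],d[0]))
# scene: thumbscrew pieces
def s(u,v,z): return ray("scene",325+(u-300+.5)/4.8-.5,240+(v-351+.5)/4.8-.5,z)
print("dot s",s(412,407,163),s(412,407,155)); 
for n,u,v in(("bottle",320,141),("tape",264,137)): print(n,ray("top",u,v,50))
E
```

```text
cam [ 492.   325.8 1096. ]
bar [571.2 305.2 112. ] [498.5 307.9 112. ] [534.8 306.6 112. ] 72.78630039970653
plate [589.  277.8   6. ] [576.2  11.5   6. ] [466.2  16.5   6. ] [479.8 283.1   6. ] [527.8 147.2   6. ]
wing [525.9  73.3] [526.4  70. ]
wing [517.4  24.8] [517.8  20.8]
wing [526.5  58.4] [527.1  54.9]
rim [577.7 166.2 115. ] [573.3  68.4 115. ] [473.7  72.8 115. ] [477.7 169.7 115. ] [525.6 119.3 115. ]
yaw -0.047772433721367684
yaw -0.05108913499291892
yaw -0.0458677892486854
yaw -0.04135511892479794
bar yaw -0.03665645792874955
dot s [527.7  57.4 163. ] [535.4  61.1 155. ]
bottle [704.5 151.3  50. ]
tape [712.8 301.   50. ]
```

The feeder origin is at about (527.6, 142.2) with a yaw of -0.047. The bar is at about (535, 306, 112), and the thumbscrew axis is at (523, 44) with the wing at about 1.29 rad. Next I'll move above the bar.

Request:
step_arm(
  motion=[
    {"slide":[45,17,4],"dr":[0,0,-0.3],"jaw":26},
    {"slide":[95,35,12],"dr":[0,0,-0.6],"jaw":26},
    {"slide":[145,53,20],"dr":[0,0,-0.9],"jaw":26},
    {"slide":[195,72,28],"dr":[0,0,-1.2],"jaw":26},
    {"slide":[245,90,36],"dr":[0,0,-1.5],"jaw":26},
    {"slide":[295,109,44],"dr":[0,0,-1.8],"jaw":26},
    {"slide":[342,127,52],"dr":[0,0,-2.1],"jaw":26},
    {"slide":[384,142,61],"dr":[0,0,-2.39],"jaw":26},
  ],
)

```text
clock: 1.1
position: [536.3, 305.2, 169.6]
ee_rot: [1.0, -0.022, -0.0, 0.0]
contact_force: [0.8, 0.7, 0.2]
gripper_width: 26.1
grasp_force: 0.0
```

Request:
step_arm(
  motion=[
    {"slide":[0,0,0],"dr":[0,0,0],"jaw":26},
    {"slide":[0,0,0],"dr":[0,0,0],"jaw":26},
    {"slide":[0,0,5],"dr":[0,0,0],"jaw":26},
    {"slide":[0,0,10],"dr":[0,0,0],"jaw":26},
    {"slide":[0,0,15],"dr":[0,0,0],"jaw":26},
    {"slide":[0,0,20],"dr":[0,0,0],"jaw":26},
    {"slide":[0,0,20],"dr":[0,0,0],"jaw":26},
    {"slide":[0,0,20],"dr":[0,0,0],"jaw":26},
  ],
)

```text
clock: 2.1
position: [535.5, 306.8, 150.4]
ee_rot: [1.0, -0.023, 0.0, -0.0]
contact_force: [-0.1, -0.0, -0.7]
gripper_width: 26.0
grasp_force: 0.0
```

Run:
```python
from h import *
import cv2
s=arm.read_state();print(s["position"],s["gripper_width"],R.from_quat(s["ee_rot"]).as_matrix().round(3))
a=optics.get_image("top")[170:245,230:390];b=optics.get_image("scene")[170:320,220:380]
cv2.imwrite("pics/c2.png",np.hstack([cv2.resize(a,(440,206),interpolation=2),cv2.resize(b,(220,206),interpolation=2)]) if 0 else np.hstack([cv2.resize(a,(480,225),interpolation=2),cv2.resize(b,(240,225),interpolation=2)]))
```

```text
[535.4761     306.79862871 150.4073865 ] 26.012289624589695 [[ 0.999 -0.045  0.   ]
 [-0.045 -0.999  0.   ]
 [ 0.    -0.    -1.   ]]
```

View pics/c2.png

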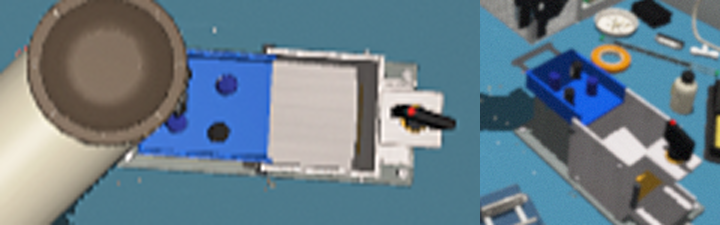

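The arm is over the bar in the top view. In the scene view the fingertips sit just above the bar, at about (545,35) in the crop. I'll descend and pinch.

Request:
step_arm(
  motion=[
    {"slide":[0,0,10],"dr":[0,0,0],"jaw":26},
    {"slide":[0,0,20],"dr":[0,0,0],"jaw":26},
    {"slide":[0,0,30],"dr":[0,0,0],"jaw":26},
    {"slide":[0,0,40],"dr":[0,0,0],"jaw":26},
    {"slide":[0,0,48],"dr":[0,0,0],"jaw":26},
    {"slide":[0,0,52],"dr":[0,0,0],"jaw":26},
    {"slide":[0,0,53],"dr":[0,0,0],"jaw":26},
    {"slide":[0,0,53],"dr":[0,0,0],"jaw":26},
  ],
)

```text
clock: 3.2
position: [535.5, 306.9, 97.6]
ee_rot: [1.0, -0.023, 0.0, -0.0]
contact_force: [-0.5, 0.1, -0.1]
gripper_width: 26.0
grasp_force: 0.0
```

Request:
step_arm(
  motion=[
    {"slide":[0,0,0],"dr":[0,0,0],"jaw":20},
    {"slide":[0,0,0],"dr":[0,0,0],"jaw":15},
    {"slide":[0,0,0],"dr":[0,0,0],"jaw":11},
    {"slide":[0,0,0],"dr":[0,0,0],"jaw":7},
    {"slide":[0,0,0],"dr":[0,0,0],"jaw":5},
    {"slide":[0,0,0],"dr":[0,0,0],"jaw":5},
    {"slide":[0,0,0],"dr":[0,0,0],"jaw":5},
    {"slide":[0,0,0],"dr":[0,0,0],"jaw":5},
  ],
)

```text
clock: 4.2
position: [535.3, 304.7, 97.7]
ee_rot: [1.0, -0.023, -0.001, 0.002]
contact_force: [1.0, -5.4, 2.8]
gripper_width: 7.8
grasp_force: 58.5
```

The bar is gripped at 58 N, with its centre near y 304.6. Next I'll work out the arc with a partial tilt of the tool.

```bash
cat > arc.py <<'E'
import numpy as np
def pose(phi,k=0.4,off=0.0):  # feeder y,z rel. to hinge of TCP, tilt
    t=k*phi
    b=np.array([142*np.cos(phi)-12*np.sin(phi),142*np.sin(phi)+12*np.cos(phi)])
    return b+14.3*np.array([np.sin(t),-np.cos(t)]),t
def calls(phis,n=8,y0=0):
    out=[]
    for c in range(0,len(phis)-1,n):
        p0,t0=pose(phis[c])
        if c==0: p0=p0+[y0,0]
        ty=np.array([-np.cos(t0),-np.sin(t0)]);tz=np.array([np.sin(t0),-np.cos(t0)])
        print("call")
        for ph in phis[c+1:c+n+1]:
            p,t=pose(ph); print(round((p-p0)@ty,1),round((p-p0)@tz,1),"dr",round(np.degrees(t-t0)/8,2), round(ph,2))
E
python3 -c "
from arc import *
calls(np.linspace(0,1.18,25),y0=2.1)"
```

```text
call
2.6 -7.0 dr 0.14 0.05
3.4 -13.9 dr 0.28 0.1
4.6 -20.8 dr 0.42 0.15
6.1 -27.6 dr 0.56 0.2
7.9 -34.3 dr 0.7 0.25
10.0 -40.9 dr 0.85 0.3
12.5 -47.3 dr 0.99 0.34
15.3 -53.7 dr 1.13 0.39
call
2.1 -6.6 dr 0.14 0.44
4.5 -13.1 dr 0.28 0.49
7.2 -19.4 dr 0.42 0.54
10.3 -25.6 dr 0.56 0.59
13.6 -31.6 dr 0.7 0.64
17.2 -37.5 dr 0.85 0.69
21.1 -43.1 dr 0.99 0.74
25.3 -48.6 dr 1.13 0.79
call
3.6 -5.9 dr 0.14 0.84
7.4 -11.5 dr 0.28 0.88
11.5 -17.0 dr 0.42 0.93
15.9 -22.2 dr 0.56 0.98
20.5 -27.3 dr 0.7 1.03
25.4 -32.0 dr 0.85 1.08
30.5 -36.6 dr 0.99 1.13
35.8 -40.8 dr 1.13 1.18
```

Request:
step_arm(
  motion=[
    {"slide":[0,2.6,-7],"dr":[0.14,0,0],"jaw":5},
    {"slide":[0,3.4,-13.9],"dr":[0.28,0,0],"jaw":5},
    {"slide":[0,4.6,-20.8],"dr":[0.42,0,0],"jaw":5},
    {"slide":[0,6.1,-27.6],"dr":[0.56,0,0],"jaw":5},
    {"slide":[0,7.9,-34.3],"dr":[0.7,0,0],"jaw":5},
    {"slide":[0,10,-40.9],"dr":[0.85,0,0],"jaw":5},
    {"slide":[0,12.5,-47.3],"dr":[0.99,0,0],"jaw":5},
    {"slide":[0,15.3,-53.7],"dr":[1.13,0,0],"jaw":5},
  ],
)

```text
clock: 5.2
position: [534.6, 291.8, 151.5]
ee_rot: [0.997, -0.022, 0.002, -0.08]
contact_force: [-0.3, 1.9, -2.6]
gripper_width: 7.7
grasp_force: 58.3
```

Request:
step_arm(
  motion=[
    {"slide":[0,2.1,-6.6],"dr":[0.14,0,0],"jaw":5},
    {"slide":[0,4.5,-13.1],"dr":[0.28,0,0],"jaw":5},
    {"slide":[0,7.2,-19.4],"dr":[0.42,0,0],"jaw":5},
    {"slide":[0,10.3,-25.6],"dr":[0.56,0,0],"jaw":5},
    {"slide":[0,13.6,-31.6],"dr":[0.7,0,0],"jaw":5},
    {"slide":[0,17.2,-37.5],"dr":[0.85,0,0],"jaw":5},
    {"slide":[0,21.1,-43.1],"dr":[0.99,0,0],"jaw":5},
    {"slide":[0,25.3,-48.6],"dr":[1.13,0,0],"jaw":5},
  ],
)

```text
clock: 6.2
position: [533.0, 259.5, 196.3]
ee_rot: [0.987, -0.022, 0.004, -0.159]
contact_force: [-3.1, 5.0, 1.6]
gripper_width: 7.7
grasp_force: 58.4
```

Request:
step_arm(
  motion=[
    {"slide":[0,3.6,-5.9],"dr":[0.14,0,0],"jaw":5},
    {"slide":[0,7.4,-11.5],"dr":[0.28,0,0],"jaw":5},
    {"slide":[0,11.5,-17],"dr":[0.42,0,0],"jaw":5},
    {"slide":[0,15.9,-22.2],"dr":[0.56,0,0],"jaw":5},
    {"slide":[0,20.5,-27.3],"dr":[0.7,0,0],"jaw":5},
    {"slide":[0,25.4,-32],"dr":[0.85,0,0],"jaw":5},
    {"slide":[0,30.5,-36.6],"dr":[0.99,0,0],"jaw":5},
    {"slide":[0,35.8,-40.8],"dr":[1.13,0,0],"jaw":5},
  ],
)

```text
clock: 7.2
position: [530.6, 212.9, 225.1]
ee_rot: [0.971, -0.021, 0.006, -0.236]
contact_force: [-3.0, 5.7, 5.7]
gripper_width: 7.3
grasp_force: 58.5
```

Request:
step_arm(
  motion=[
    {"slide":[0,0,0],"dr":[0,0,0],"jaw":5},
    {"slide":[0,0,0],"dr":[0,0,0],"jaw":5},
    {"slide":[0,0,0],"dr":[0,0,0],"jaw":5},
    {"slide":[0,0,0],"dr":[0,0,0],"jaw":5},
    {"slide":[0,0,0],"dr":[0,0,0],"jaw":5},
    {"slide":[0,0,0],"dr":[0,0,0],"jaw":5},
    {"slide":[0,0,0],"dr":[0,0,0],"jaw":5},
    {"slide":[0,0,0],"dr":[0,0,0],"jaw":5},
  ],
)

```text
clock: 8.2
position: [530.6, 212.9, 225.1]
ee_rot: [0.972, -0.021, 0.006, -0.236]
contact_force: [-4.2, 4.1, 6.6]
gripper_width: 7.4
grasp_force: 58.9
```

Run:
```python
from h import *
import cv2
a=optics.get_image("top")[150:245,230:390];b=optics.get_image("scene")[150:320,220:380]
cv2.imwrite("pics/c3.png",np.hstack([cv2.resize(a,(404,240),interpolation=2),cv2.resize(b,(376,400),interpolation=2)[:240*400//400] if 0 else cv2.resize(b,(226,240),interpolation=2)]))
cv2.imwrite("pics/c3.png",cv2.resize(b,(565,600),interpolation=2))
```

```text
(no output)
```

View pics/c3.png

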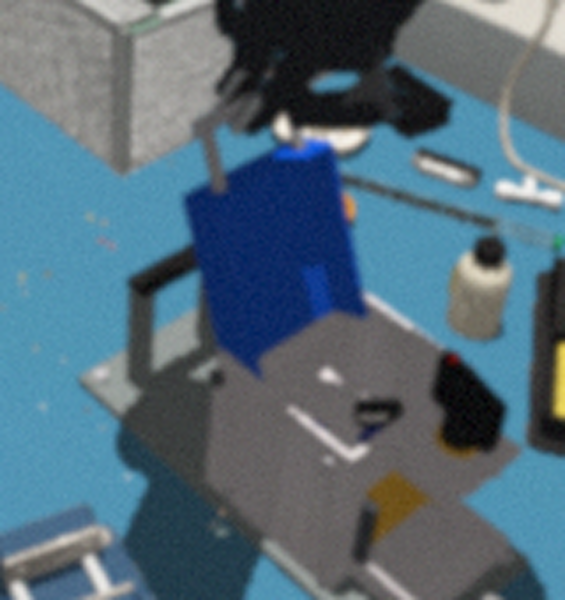

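The tray is up and empty. One capacitor is visible inside the hopper at (378,410), and the others are hidden behind the near wall. Next I'll compute the way back down.

```bash
python3 -c "
from arc import *
calls(np.linspace(1.18,0.0,17))"
```

```text
call
-6.8 7.6 dr -0.21 1.11
-13.0 15.8 dr -0.42 1.03
-18.6 24.4 dr -0.63 0.96
-23.5 33.4 dr -0.85 0.88
-27.7 42.7 dr -1.06 0.81
-31.3 52.4 dr -1.27 0.74
-34.1 62.3 dr -1.48 0.66
-36.2 72.4 dr -1.69 0.59
call
-3.7 9.7 dr -0.21 0.52
-6.6 19.6 dr -0.42 0.44
-8.9 29.7 dr -0.63 0.37
-10.3 40.0 dr -0.85 0.29
-11.0 50.4 dr -1.06 0.22
-11.0 60.9 dr -1.27 0.15
-10.1 71.3 dr -1.48 0.07
-8.5 81.6 dr -1.69 0.0
```

Request:
step_arm(
  motion=[
    {"slide":[0,-6.8,7.6],"dr":[-0.21,0,0],"jaw":5},
    {"slide":[0,-13,15.8],"dr":[-0.42,0,0],"jaw":5},
    {"slide":[0,-18.6,24.4],"dr":[-0.63,0,0],"jaw":5},
    {"slide":[0,-23.5,33.4],"dr":[-0.85,0,0],"jaw":5},
    {"slide":[0,-27.7,42.7],"dr":[-1.06,0,0],"jaw":5},
    {"slide":[0,-31.3,52.4],"dr":[-1.27,0,0],"jaw":5},
    {"slide":[0,-34.1,62.3],"dr":[-1.48,0,0],"jaw":5},
    {"slide":[0,-36.2,72.4],"dr":[-1.69,0,0],"jaw":5},
  ],
)

```text
clock: 9.3
position: [533.9, 277.3, 176.3]
ee_rot: [0.993, -0.022, 0.003, -0.118]
contact_force: [-3.3, 1.8, 2.4]
gripper_width: 7.1
grasp_force: 60.1
```

Request:
step_arm(
  motion=[
    {"slide":[0,-3.7,9.7],"dr":[-0.21,0,0],"jaw":5},
    {"slide":[0,-6.6,19.6],"dr":[-0.42,0,0],"jaw":5},
    {"slide":[0,-8.9,29.7],"dr":[-0.63,0,0],"jaw":5},
    {"slide":[0,-10.3,40],"dr":[-0.85,0,0],"jaw":5},
    {"slide":[0,-11,50.4],"dr":[-1.06,0,0],"jaw":5},
    {"slide":[0,-11,60.9],"dr":[-1.27,0,0],"jaw":5},
    {"slide":[0,-10.1,71.3],"dr":[-1.48,0,0],"jaw":5},
    {"slide":[0,-8.5,81.2],"dr":[-1.69,0,0],"jaw":5},
  ],
)

```text
clock: 10.3
position: [535.5, 304.6, 97.2]
ee_rot: [1.0, -0.022, 0.0, 0.001]
contact_force: [-10.4, -0.2, 35.5]
gripper_width: 7.0
grasp_force: 67.5
```

Request:
step_arm(
  motion=[
    {"slide":[0,0,0],"dr":[0,0,0],"jaw":5},
    {"slide":[0,0,0],"dr":[0,0,0],"jaw":5},
    {"slide":[0,0,0],"dr":[0,0,0],"jaw":14},
    {"slide":[0,0,0],"dr":[0,0,0],"jaw":26},
    {"slide":[0,0,0],"dr":[0,0,0],"jaw":26},
    {"slide":[0,0,0],"dr":[0,0,0],"jaw":26},
    {"slide":[0,0,0],"dr":[0,0,0],"jaw":26},
    {"slide":[0,0,0],"dr":[0,0,0],"jaw":26},
  ],
)

```text
clock: 11.3
position: [535.3, 304.7, 97.9]
ee_rot: [1.0, -0.023, 0.0, -0.001]
contact_force: [0.6, -0.2, -0.4]
gripper_width: 26.0
grasp_force: 0.0
```

Request:
step_arm(
  motion=[
    {"slide":[0,0,-8],"dr":[0,0,0],"jaw":26},
    {"slide":[0,0,-22],"dr":[0,0,0],"jaw":26},
    {"slide":[0,0,-44],"dr":[0,0,0],"jaw":26},
    {"slide":[0,0,-70],"dr":[0,0,0],"jaw":26},
    {"slide":[0,0,-95],"dr":[0,0,0],"jaw":26},
    {"slide":[0,0,-115],"dr":[0,0,0],"jaw":26},
    {"slide":[0,0,-125],"dr":[0,0,0],"jaw":26},
    {"slide":[0,0,-125],"dr":[0,0,0],"jaw":26},
  ],
)

```text
clock: 12.3
position: [535.4, 304.7, 223.9]
ee_rot: [1.0, -0.023, 0.001, -0.001]
contact_force: [0.2, 0.4, -0.3]
gripper_width: 26.1
grasp_force: 0.0
```

Run:
```python
from h import *
import cv2
s=arm.read_state();print(s["position"],s["joints"])
a=optics.get_image("top")[150:245,230:390];b=optics.get_image("scene")[190:320,230:380]
cv2.imwrite("pics/c4.png",np.hstack([cv2.resize(a,(505,300),interpolation=2),cv2.resize(b,(295,256+44),interpolation=2)]))
```

```text
[535.42885909 304.73960784 223.92773855] [ 7.79301700e-01  3.73219260e-01 -2.82374194e-02 -1.10648609e-03
 -1.16629486e+00  7.46825775e-01]
```

View pics/c4.png

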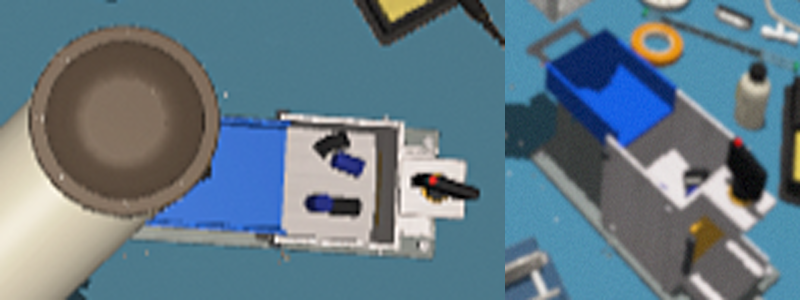

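The top view shows all four capacitors lying in the hopper, from (310,135) to (360,210) in the crop, and the tray is level. I'll move over the thumbscrew.

Request:
step_arm(
  motion=[
    {"slide":[0,25,0],"dr":[0,0,-1.2],"jaw":40},
    {"slide":[0,60,0],"dr":[0,0,-2.4],"jaw":40},
    {"slide":[0,95,0],"dr":[0,0,-3.6],"jaw":40},
    {"slide":[0,130,0],"dr":[0,0,-4.8],"jaw":40},
    {"slide":[0,170,0],"dr":[0,0,-6],"jaw":40},
    {"slide":[0,210,0],"dr":[0,0,-7.2],"jaw":40},
    {"slide":[-0.5,245,0],"dr":[0,0,-8.4],"jaw":40},
    {"slide":[-0.6,261,0],"dr":[0,0,-9.57],"jaw":40},
  ],
)

```text
clock: 13.4
position: [522.0, 42.0, 221.5]
ee_rot: [0.798, 0.603, -0.001, -0.001]
contact_force: [-0.2, 0.5, 0.1]
gripper_width: 40.0
grasp_force: 0.0
```

Request:
step_arm(
  motion=[
    {"slide":[0,0,0],"dr":[0,0,0],"jaw":40},
    {"slide":[0,0,0],"dr":[0,0,0],"jaw":40},
    {"slide":[0,0,10],"dr":[0,0,0],"jaw":40},
    {"slide":[0,0,20],"dr":[0,0,0],"jaw":40},
    {"slide":[0,0,30],"dr":[0,0,0],"jaw":40},
    {"slide":[0,0,38],"dr":[0,0,0],"jaw":40},
    {"slide":[0,0,44],"dr":[0,0,0],"jaw":40},
    {"slide":[0,0,44],"dr":[0,0,0],"jaw":40},
  ],
)

```text
clock: 14.4
position: [522.7, 43.8, 178.0]
ee_rot: [0.799, 0.602, -0.0, -0.001]
contact_force: [0.4, -0.2, 0.5]
gripper_width: 40.1
grasp_force: 0.0
```

Run:
```python
from h import *
import cv2
s=arm.read_state();print(s["position"],s["joints"],s["wrist_torque"],R.from_quat(s["ee_rot"]).as_matrix().round(3))
b=optics.get_image("scene")[180:320,290:420]
cv2.imwrite("pics/c5.png",cv2.resize(b,(520,560),interpolation=2))
```

```text
[522.69317768  43.78204473 177.99362688] [ 3.92374034e-01  2.62422646e-01 -3.15038527e-01 -1.54536320e-03
 -9.93690964e-01  2.47024418e+00] [-0.05248159 -0.02957198 -0.06395579] [[ 0.276  0.961 -0.001]
 [ 0.961 -0.276  0.001]
 [ 0.001 -0.001 -1.   ]]
```

View pics/c5.png

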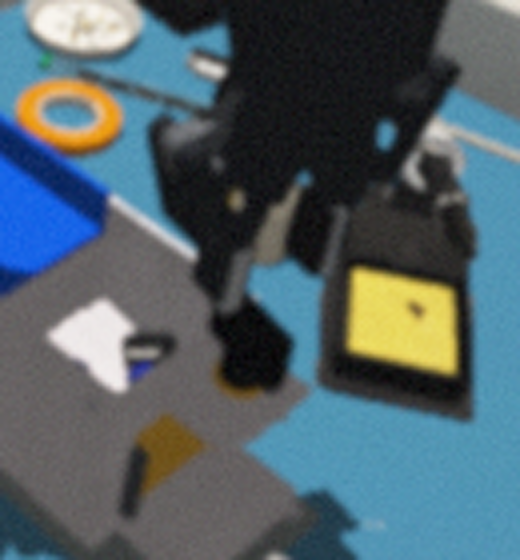

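The fingers straddle the thumbscrew, which is at (255,340), with the fingertips at about (235,300) and (315,265). I'll descend and close.

Request:
step_arm(
  motion=[
    {"slide":[0,0,8],"dr":[0,0,0],"jaw":40},
    {"slide":[0,0,16],"dr":[0,0,0],"jaw":40},
    {"slide":[0,0,24],"dr":[0,0,0],"jaw":40},
    {"slide":[0,0,32],"dr":[0,0,0],"jaw":40},
    {"slide":[0,0,39],"dr":[0,0,0],"jaw":40},
    {"slide":[0,0,43],"dr":[0,0,0],"jaw":40},
    {"slide":[0,0,43],"dr":[0,0,0],"jaw":40},
    {"slide":[0,0,43],"dr":[0,0,0],"jaw":40},
  ],
)

```text
clock: 15.45
position: [523.1, 44.0, 135.7]
ee_rot: [0.799, 0.602, 0.001, -0.0]
contact_force: [-0.4, 1.1, 0.1]
gripper_width: 40.1
grasp_force: 0.0
```

Request:
step_arm(
  motion=[
    {"slide":[0,0,0],"dr":[0,0,0],"jaw":30},
    {"slide":[0,0,0],"dr":[0,0,0],"jaw":22},
    {"slide":[0,0,0],"dr":[0,0,0],"jaw":15},
    {"slide":[0,0,0],"dr":[0,0,0],"jaw":10},
    {"slide":[0,0,0],"dr":[0,0,0],"jaw":5},
    {"slide":[0,0,0],"dr":[0,0,0],"jaw":5},
    {"slide":[0,0,0],"dr":[0,0,0],"jaw":5},
    {"slide":[0,0,0],"dr":[0,0,0],"jaw":5},
  ],
)

```text
clock: 16.45
position: [523.7, 44.0, 135.9]
ee_rot: [0.799, 0.602, 0.001, -0.0]
contact_force: [4.4, -3.0, -0.2]
gripper_width: 9.1
grasp_force: 59.9
```

```bash
cat > st.py <<'E'
from h import *
s=arm.read_state();M=R.from_quat(s["ee_rot"]).as_matrix()
print(s["clock"],s["position"].round(1),"yaw",np.arctan2(M[1,0],M[0,0]).round(3),"T",s["wrist_torque"].round(2),"F",s["contact_force"].round(1),"j6",s["joints"][5].round(3),s["gripper_width"],s["grasp_force"])
E
python3 st.py
```

```text
16.45 [523.7  44.  135.9] yaw 1.291 T [-0.63 -1.2  -0.01] F [ 4.4 -3.  -0.2] j6 2.47 9.05716371565037 59.945586919784546
```

Request:
step_arm(
  motion=[
    {"slide":[0,0,0],"dr":[0,0,1],"jaw":5},
    {"slide":[0,0,0],"dr":[0,0,2],"jaw":5},
    {"slide":[0,0,0],"dr":[0,0,3],"jaw":5},
    {"slide":[0,0,0],"dr":[0,0,4],"jaw":5},
    {"slide":[0,0,0],"dr":[0,0,5],"jaw":5},
    {"slide":[0,0,0],"dr":[0,0,6],"jaw":5},
    {"slide":[0,0,0],"dr":[0,0,7],"jaw":5},
    {"slide":[0,0,0],"dr":[0,0,7],"jaw":5},
  ],
)

```text
clock: 17.45
position: [524.4, 43.4, 135.9]
ee_rot: [0.988, 0.156, 0.002, -0.0]
contact_force: [6.8, -5.5, -0.7]
gripper_width: 8.6
grasp_force: 59.7
```

```bash
python3 st.py
```

```text
17.45 [524.4  43.4 135.9] yaw 0.313 T [-1.63 -1.98 -0.08] F [ 6.8 -5.5 -0.7] j6 1.492 8.63314919996012 59.708229303359985
```

Request:
step_arm(
  motion=[
    {"slide":[0,0,0],"dr":[0,0,0.3],"jaw":5},
    {"slide":[0,0,0],"dr":[0,0,0.6],"jaw":5},
    {"slide":[0,0,0],"dr":[0,0,0.9],"jaw":5},
    {"slide":[0,0,0],"dr":[0,0,1.2],"jaw":5},
    {"slide":[0,0,0],"dr":[0,0,1.5],"jaw":5},
    {"slide":[0,0,0],"dr":[0,0,1.8],"jaw":5},
    {"slide":[0,0,0],"dr":[0,0,2.1],"jaw":5},
    {"slide":[0,0,0],"dr":[0,0,2.2],"jaw":5},
  ],
)

```text
clock: 18.45
position: [524.4, 43.1, 135.9]
ee_rot: [1.0, 0.003, 0.001, -0.0]
contact_force: [7.5, -6.8, -2.2]
gripper_width: 9.1
grasp_force: 59.6
```

```bash
python3 st.py
```

```text
18.45 [524.4  43.1 135.9] yaw 0.007 T [-1.99 -2.12  0.06] F [ 7.5 -6.8 -2.2] j6 1.186 9.11262218487795 59.64028716087341
```

Request:
step_arm(
  motion=[
    {"slide":[0,0,0],"dr":[0,0,0.1],"jaw":5},
    {"slide":[0,0,0],"dr":[0,0,0.2],"jaw":5},
    {"slide":[0,0,0],"dr":[0,0,0.3],"jaw":5},
    {"slide":[0,0,0],"dr":[0,0,0.4],"jaw":5},
    {"slide":[0,0,0],"dr":[0,0,0.5],"jaw":5},
    {"slide":[0,0,0],"dr":[0,0,0.6],"jaw":5},
    {"slide":[0,0,0],"dr":[0,0,0.7],"jaw":5},
    {"slide":[0,0,0],"dr":[0,0,0.8],"jaw":5},
  ],
)

```text
clock: 19.45
position: [524.4, 43.0, 135.9]
ee_rot: [0.999, -0.05, 0.001, 0.0]
contact_force: [7.3, -7.0, -0.8]
gripper_width: 9.1
grasp_force: 65.2
```

```bash
python3 st.py
```

```text
19.45 [524.4  43.  135.9] yaw -0.1 T [-1.97 -2.02  1.09] F [ 7.3 -7.  -0.8] j6 1.077 9.112073713432958 65.20318150520325
```

The torque rose to 1.1 N m near yaw -0.05, which matches the feeder's own yaw, so the screw is seated. I'll back it off to yaw 1.52.

Request:
step_arm(
  motion=[
    {"slide":[0,0,0],"dr":[0,0,-0.8],"jaw":5},
    {"slide":[0,0,0],"dr":[0,0,-1.8],"jaw":5},
    {"slide":[0,0,0],"dr":[0,0,-2.8],"jaw":5},
    {"slide":[0,0,0],"dr":[0,0,-3.8],"jaw":5},
    {"slide":[0,0,0],"dr":[0,0,-4.8],"jaw":5},
    {"slide":[0,0,0],"dr":[0,0,-5.8],"jaw":5},
    {"slide":[0,0,0],"dr":[0,0,-6.6],"jaw":5},
    {"slide":[0,0,0],"dr":[0,0,-7.2],"jaw":5},
  ],
)

```text
clock: 20.45
position: [524.0, 43.8, 135.9]
ee_rot: [0.9, 0.436, 0.001, -0.0]
contact_force: [5.1, -2.8, 1.2]
gripper_width: 8.9
grasp_force: 59.9
```

Request:
step_arm(
  motion=[
    {"slide":[0,0,0],"dr":[0,0,-0.7],"jaw":5},
    {"slide":[0,0,0],"dr":[0,0,-1.4],"jaw":5},
    {"slide":[0,0,0],"dr":[0,0,-2.1],"jaw":5},
    {"slide":[0,0,0],"dr":[0,0,-2.8],"jaw":5},
    {"slide":[0,0,0],"dr":[0,0,-3.4],"jaw":5},
    {"slide":[0,0,0],"dr":[0,0,-4],"jaw":5},
    {"slide":[0,0,0],"dr":[0,0,-4.45],"jaw":5},
    {"slide":[0,0,0],"dr":[0,0,-4.45],"jaw":5},
  ],
)

```text
clock: 21.45
position: [523.4, 44.0, 135.8]
ee_rot: [0.724, 0.689, 0.001, -0.0]
contact_force: [4.2, -2.8, 1.9]
gripper_width: 9.1
grasp_force: 60.1
```

Request:
step_arm(
  motion=[
    {"slide":[0,0,0],"dr":[0,0,0],"jaw":5},
    {"slide":[0,0,0],"dr":[0,0,0],"jaw":5},
    {"slide":[0,0,0],"dr":[0,0,0],"jaw":5},
    {"slide":[0,0,0],"dr":[0,0,0],"jaw":5},
    {"slide":[0,0,0],"dr":[0,0,0],"jaw":5},
    {"slide":[0,0,0],"dr":[0,0,0],"jaw":5},
    {"slide":[0,0,0],"dr":[0,0,0],"jaw":5},
    {"slide":[0,0,0],"dr":[0,0,0],"jaw":5},
  ],
)

```text
clock: 22.45
position: [523.4, 44.0, 135.8]
ee_rot: [0.724, 0.689, 0.001, -0.0]
contact_force: [4.8, -2.5, 2.7]
gripper_width: 9.0
grasp_force: 60.2
```

```bash
python3 st.py
python3 - <<'E'
from h import *
import cv2
b=optics.get_image("scene")[170:320,220:420];a=optics.get_image("top")[120:245,230:400]
cv2.imwrite("pics/c6.png",np.hstack([cv2.resize(a,(390,287),interpolation=2),cv2.resize(b,(383,287),interpolation=2)]))
E
```

```text
22.45 [523.4  44.  135.8] yaw 1.521 T [-0.73 -1.25 -0.01] F [ 4.8 -2.5  2.7] j6 2.7 8.959297418555575 60.22601366043091
```

View pics/c6.png

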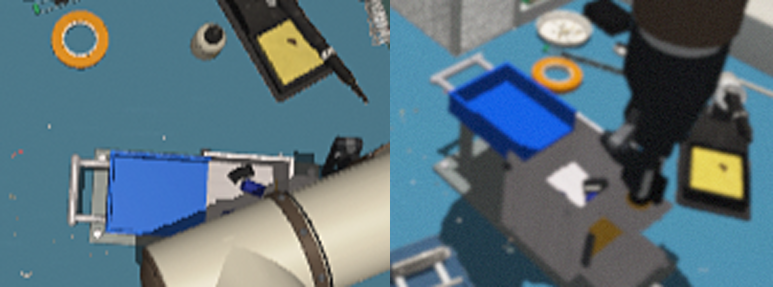

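The tray is level and empty. The thumbscrew, at (645,190) in the scene crop, is gripped at 60 N and sits 1.57 rad back from its seat. The bottle (208,40) and tape (80,40) have not moved. I'll hand the job in.

```bash
python3 -c "
from bench import arm
print(arm.job_done())"
```

```text
the job is handed in; nothing more can be done
None
```

The job is handed in, with no verdict shown: all four capacitors are in the hopper, the tray is back down level, and the thumbscrew was seated, backed off about 1.57 rad and is still gripped at 60 N.

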